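Put the breakfast buffet's jar, caddy and butter dish back on their own boards

ROBOT

A 6-joint arm with a two-finger parallel gripper is mounted at the origin on the work surface. World frame = base frame: x ahead of the robot, y to its left, z up, the work surface at z = 0. Lengths are in m, angles in rad, forces in N, time in s.
With the tool pointing down it reaches from about 0.375 to 0.9 m from the base axis. Payload 3.1 kg.
Tool frame: the origin (TCP) lies on the centre line of the jaws, within the pads' length; the fingertips stand robot.tip_reach ahead of it and the grasp point (between the pads) lies 8 mm behind it (robot.tip_reach is the distance from the TCP to the fingertips, in m); z points along the fingers, y is the line along which they close (so a half turn about z gives the same grasp; the last joint's range is limited). The gripper opens to 87 mm and grips with 3 to 60 N. Pads are 19 mm wide; open, the fingers measure 117 mm over their backs; the gripper's body (75 mm by 190 mm) begins 51 mm behind the grasp point.
Start: joints at [-1.431, 0.527, 1.433, -0, 1.181, -0.178], TCP at [0.195, -0.594, 0.234] pointing down, gripper open.
Joint ranges: [-3.08, 3.08], [-0.75, 2.2], [0.22, 2.44], [-1.43, 4.57], [0, 2.65], [-2.85, 2.85]. Speed limits (rad/s): [2.79, 2.79, 3.14, 3.14, 3.14, 3.14].

INTERFACE

Orientations are given as a unit quaternion [x, y, z, w].
In Python, from rig import robot gives the robot as it stands.
- The arm moves only by the tool jog_arm, never from a script. Its argument "motion" is one flat list of numbers, 7 for each row, row after row: the shift along the tool's x, y, z scaled (see below), then the turn, a rotation vector about the tool's x, y, z scaled (see below), then the gripper's target within -1 to 1 (shut at 1, half-way at 0, fully open at -1). In form: [x, y, z, rx, ry, rz, hand, x, y, z, rx, ry, rz, hand, ...]. A call has 1 to 12 rows; each row shifts and turns the commanded pose from where the row before left it, along the tool's axes as they then stand; what a row does not reach is not made up. The controller multiplies each number of a shift by 4 cm and each number of a turn by 4 degrees. A row lasts 1/8 s, in which the tool goes at most 62.5 mm and 10.7 degrees, less where a joint would pass 70% of its speed; a pose out of reach is approached as far as the arm can. A call with a number of a shift or a turn outside -1 to 1 is refused whole. A call with a gripper value outside its range is refused whole. The fingers move at their own pace and stop on an object; "grip_force" is the grip in N (left out, the last holds). Time passes only in rows, so rows that do not move let the fingers close. It gives the time, the measured TCP pose, the force, the opening and the grip force at its end, in the units of the state.
- robot.get_obs(): the state, without advancing time (a new reading comes with each control period).
- robot.camera(name): name is "side" or "top" or "wrist"; returns the picture (400x640x3 uint8, blue, green, red); there is no depth.
- robot.calibration(name): a dict with "fx", "fy", "cx", "cy" (pixels), "R" (3x3) and "t" (3): a world point X has camera coordinates R X + t; the wrist camera has in their place "T_tool_cam" (4x4, takes a point from camera to tool coordinates, whose origin is the TCP and whose axes are the flange's). Camera axes: x right, y down, z forward; pixel columns grow to the right and rows downward; lengths in m; the calibration is good to about 2 mm. A picture is of the moment at which its call begins: read the wrist's pose just before it. calibration takes no time and is no camera call.
- robot.hand_in(): hands the job in; it is judged then, once.
The state is a dict: "time": time; "q": joint angles; "joint_velocities": joint speeds; "joint_torque": joint torques, N m; "position": TCP position; "tool_rot": TCP orientation; "ft_force": force on the tool from outside, world axes, zero at the start; "moment": the same for the moment, N m; "grip_width": finger opening in m; "grip_force": force on a finger pad.
Only numpy, scipy, OpenCV 4.12 (cv2) and the standard library are available. Lean on these libraries where they do the work, as an engineer would, in place of code of your own. Each camera call takes 0.05 s, during which the arm holds its last target. There are 200 camera calls.

TASK

The honey jar, the tea caddy and the butter dish stand on each other's wooden boards: put each upright in the middle of the board shaped like its foot (round jar on the round board, square caddy on the square board, oblong dish on the oblong board), with the caddy and the dish lined up with the edges of their boards. Never put them down on the bare glass table: use the empty white board to park one of them on the way, well on its middle. Set them down without dropping them, keep them upright, and leave the egg cup, the tumbler and the salt shaker where they are.

Things in the scene. Friction and masses are not known exactly. Their poses are not given: they have to be found in the camera images.
- jar: Honey jar: round upright cylinder, amber glass with a paper label and a flat steel lid, diameter 58 mm, height 85 mm, about 0.3 kg. Origin at the centre of its underside, z up along its axis. At the start it stands on the oblong board.
- caddy: Tea caddy: plain steel tin with square foot 56 x 56 mm (x, y), height 95 mm, straight sides, about 0.25 kg. Origin at the centre of its underside, x and y along its sides, z up. At the start it stands on the round board.
- dish: Butter dish with closed lid, one rigid piece of white ceramic: oblong, 100 mm long (its x) by 52 mm wide (its y), height 58 mm to the flat top of the lid, with a small ridge on it up to 62 mm; straight sides, to be gripped across the 52 mm width; about 0.35 kg. Origin at the centre of its underside, z up. At the start it stands on the square board.
- round_board: Round wooden board, diameter 124 mm, where the jar belongs; origin at the centre of its underside, z up; the board does not move; top surface 12 mm above the table.
- square_board: Square wooden board, 116 x 116 mm, where the caddy belongs (any quarter turn will do); origin at the centre of its underside, z up; the board does not move; top surface 12 mm above the table; x and y along its sides.
- oblong_board: Oblong wooden board, 150 mm (its x) by 96 mm (its y), where the dish belongs, long side along long side (either way round); origin at the centre of its underside, z up; the board does not move; top surface 12 mm above the table.
- spare_board: White plastic board, 130 mm (its x) by 110 mm (its y) with a thin dark slot mark near its +x end, empty at the start: the free spot for parking; origin at the centre of its underside, z up; the board does not move; top surface 12 mm above the table.
- eggcup: White egg cup holding a brown egg, loose, 48 mm across, 75 mm high, standing on the table: leave it. Origin at the centre of its underside.
- tumbler: Empty glass tumbler, loose, 60 mm across at the rim, 85 mm high, standing on the table: leave it. Origin at the centre of its underside.
- salt: Small steel salt shaker, loose, 40 mm across, 66 mm high, standing on the table: leave it. Origin at the centre of its underside.
Not all that is in view belongs to the job. Leave any purple or yellow look-alike of the caddy alone. What is shaped like the oblong_board but green or turquoise is not meant.

How it is judged:
By the outcome, as a careful person would: the job done as asked, in the order asked, and still so for the second after the job is handed in, with the robot touching nothing.
It also fails if it takes over 112 s, if anything falls off the work surface, if the arm or the gripper's body presses on something with over 40 N, if the wrist force passes 120 N, or if a joint passes its speed limit or range.

## Working session

There is one attempt and no reset: what is moved stays moved. The work goes in short steps, Python scripts to look and compute and a tool call to move; the robot and the scene stay as the last step left them, time stands still between calls to the robot, and variables do not carry over. Pictures are saved under pics/ and viewed, at most 14 in all, crops included, and the job is handed in when it is done.

Besides the shell and the picture viewer there is one more tool, called after "Request:" by a JSON object that holds its "api" and its "payload". jog_arm: Moves the arm, as the interface text tells. Shifts and turns lie within -1 to 1; 1 stands for 4 cm of shift or 4 degrees of turn. Its arguments: {"type":"object","properties":{"motion":{"type":"array","items":{"type":"number"}},"grip_force":{"type":"number"}},"required":["motion"]}

```bash
ls; mkdir -p pics; python3 - <<'E'
from rig import robot
import cv2
print(robot.tip_reach); o=robot.get_obs(); print(o)
for n in("top","side"):
    cv2.imwrite(f"pics/{n}0.png",robot.camera(n)); print(robot.calibration(n))
print(robot.calibration("wrist"))
E
```

```text
pics
0.011
{'time': 0.0, 'q': array([-1.43150807e+00,  5.28448012e-01,  1.43390611e+00, -1.06124803e-05,
        1.18138585e+00, -1.78493500e-01]), 'joint_velocities': array([-8.30048612e-05,  7.54769429e-04, -1.41081862e-04, -7.34964459e-04,
       -9.02643920e-04, -2.30424703e-04]), 'joint_torque': array([-7.44853514e-04, -4.40044534e+01, -1.76598448e+01,  6.32855971e-02,
        5.84554696e-02, -1.44779478e-04]), 'position': array([ 0.19521661, -0.59298365,  0.23258155]), 'tool_rot': array([ 9.87402491e-01,  1.58225056e-01,  1.61393605e-05, -1.07355123e-03]), 'ft_force': array([0.30761174, 0.44567525, 0.26787403]), 'moment': array([ 0.01138114,  0.04846598, -0.05150086]), 'grip_force': 0.0, 'grip_width': 0.08711260770236055}
{'fx': 474.8734563905172, 'fy': 474.8734563905172, 'cx': 320.9431867054088, 'cy': 203.15912339391406, 'R': array([[ 0.0156935 , -0.99953786,  0.02603437],
       [-0.98883433, -0.01937391, -0.14775424],
       [ 0.14819035, -0.0234249 , -0.98868139]]), 't': array([-0.00472113,  0.55270392,  1.0321639 ])}
{'fx': 361.17991726646994, 'fy': 361.17991726646994, 'cx': 324.57480876076886, 'cy': 203.53525385600986, 'R': array([[ 0.98543685, -0.16942784,  0.01443664],
       [-0.06986326, -0.4808178 , -0.87403282],
       [ 0.15502688,  0.86029556, -0.48565236]]), 't': array([-0.53225296,  0.10256429,  0.7639609 ])}
{'fx': 311.0744537512656, 'fy': 311.0744537512656, 'cx': 322.75217827681666, 'cy': 202.04307896417276, 'T_tool_cam': array([[ 1.64244171e-03, -9.58740847e-01, -2.84276785e-01,
         7.85524648e-02],
       [ 9.99998475e-01,  1.74338043e-03, -1.02051328e-04,
        -2.47941228e-04],
       [ 5.93443360e-04, -2.84276184e-01,  9.58742248e-01,
        -1.51937790e-01],
       [ 0.00000000e+00,  0.00000000e+00,  0.00000000e+00,
         1.00000000e+00]])}
```

View pics/top0.png

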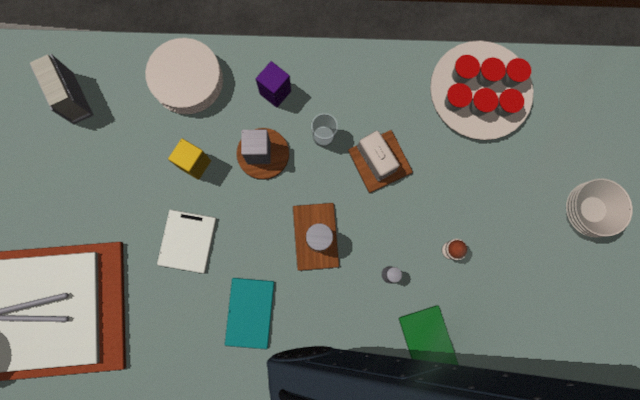

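View pics/side0.png

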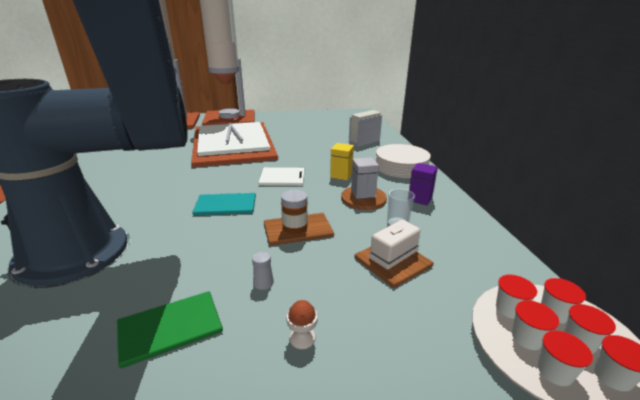

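Top view: the wooden boards are round (262,153), square (380,160) and oblong (317,236). The spare board is white with a slot mark (187,241). The caddy is at (255,145), the dish at (380,155) and the jar at (319,237). The look-alikes are:
- **Caddy:** yellow (187,156) and purple (273,84). The steel one on the round board is meant.
- **Oblong board:** turquoise (250,313) and green (428,335). The wooden one is meant.

Bystanders are the tumbler (323,130), the salt shaker (393,275) and the egg cup (456,250).

```bash
cat > h.py <<'E'
import numpy as np,cv2
from rig import robot
from scipy.spatial.transform import Rotation as Rot
def cam(n,o=None):
    k=robot.calibration(n)
    if n=="wrist":
        T=np.eye(4);T[:3,:3]=Rot.from_quat(o["tool_rot"]).as_matrix();T[:3,3]=o["position"]
        T=T@k["T_tool_cam"]; return k,T[:3,:3],T[:3,3]
    return k,k["R"].T,-k["R"].T@k["t"]
def ray(c,uv,z):
    k,R,C=c; uv=np.atleast_2d(np.asarray(uv,float))
    d=np.c_[(uv[:,0]-k["cx"])/k["fx"],(uv[:,1]-k["cy"])/k["fy"],np.ones(len(uv))]@R.T
    return (C+d*((z-C[2])/d[:,2])[:,None])[:,:2]
def proj(c,X):
    k,R,C=c; p=(np.atleast_2d(X)-C)@R; return p[:,:2]/p[:,2:]*[k["fx"],k["fy"]]+[k["cx"],k["cy"]]
def rect(P):
    """centre, long, short side (mm), direction of long side (deg) of a cloud of points (m)"""
    c,(w,h),a=cv2.minAreaRect((P*1000).astype(np.float32))
    if w<h: w,h,a=h,w,a+90
    return np.round([c[0],c[1],w,h,(a+90)%180-90],1)
def big(m,box=None,n=1):
    if box: q=np.zeros_like(m);x0,y0,x1,y1=box;q[y0:y1,x0:x1]=m[y0:y1,x0:x1];m=q
    cs=cv2.findContours(m,cv2.RETR_EXTERNAL,cv2.CHAIN_APPROX_NONE)[0]
    return max(cs,key=cv2.contourArea)[:,0]
E
python3 - <<'E'
from h import *
im=cv2.imread("pics/top0.png"); hsv=cv2.cvtColor(im,cv2.COLOR_BGR2HSV); c=cam("top")
print("C",c[2])
wood=cv2.inRange(hsv,(3,110,40),(18,255,255)); white=cv2.inRange(hsv,(0,0,165),(180,50,255))
for n,b in dict(round=(225,115,300,190),square=(340,120,420,200),oblong=(280,190,350,280)).items():
    print(n,rect(ray(c,big(wood,b),.012)))
P=ray(c,cv2.convexHull(big(wood,(225,115,300,190)))[:,0],.012);print(cv2.minEnclosingCircle((P*1000).astype(np.float32)))
print("spare",rect(ray(c,big(white,(150,200,225,280)),.012)))
print("dish",rect(ray(c,big(white,(350,125,410,185)),.07)))
for p in [(255,145),(319,237),(245,160),(380,155),(340,140)]: print(p,hsv[p[1],p[0]])
for n,p in dict(tumbler=(323,130),salt=(393,275),egg=(456,250)).items(): print(n,ray(c,p,.07))
cv2.imwrite("pics/c1.png",cv2.resize(im[100:290,150:420],None,fx=2.9,fy=2.9,interpolation=cv2.INTER_CUBIC))
E
```

```text
C [0.39364998 0.03016743 1.1022685 ]
round [668.5 140.4 121.  109.6 -63.8]
square [ 661.8 -134.   115.5  115.4   26.6]
oblong [480.8  15.7 148.5  94.4   5.8]
((673.6578369140625, 143.7632598876953), 61.48727035522461)
spare [464.6 311.2 127.  107.7  -9.2]
dish [ 666.1 -121.7   91.5   46.8   30.8]
(255, 145) [160  14 162]
(319, 237) [140  10 150]
(245, 160) [ 11 104  76]
(380, 155) [ 12  30 193]
(340, 140) [66 18 69]
tumbler [[0.71493436 0.00369345]]
salt [[ 0.394651   -0.15230925]]
egg [[ 0.45078191 -0.29076506]]
```

View pics/c1.png

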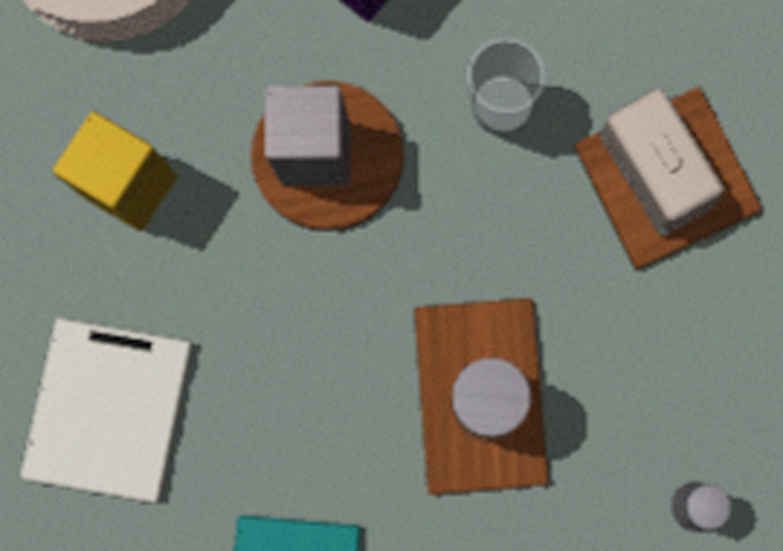

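The crop confirms the steel caddy on the round board, the jar on the wooden oblong board, the dish on the square board and the empty spare board. Caddy top corners in the crop are (265,87), (340,87), (341,157), (266,157); the jar lid centre is (491,398).

```bash
cat >> h.py <<'E'
def yaw(o): x=Rot.from_quat(o["tool_rot"]).as_matrix()[:,0]; return np.degrees(np.arctan2(x[1],x[0]))
def togo(x,y,yw,z):
    """shift (units of 4 cm) along tool axes and rz turn (units of 4 deg, first) to reach a vertical pose"""
    o=robot.get_obs(); R=Rot.from_quat(o["tool_rot"]).as_matrix()
    d=np.array([x,y,z])-o["position"]; a=(yw-yaw(o)+90)%180-90
    Rd=Rot.from_euler("z",yw,degrees=True).as_matrix()@np.diag([1,-1,-1])
    rv=Rot.from_matrix(R.T@(Rd if abs((yw-yaw(o)+180)%360-180)<91 else Rd@np.diag([-1,-1,1]))).as_rotvec(degrees=True)
    print("at",np.round(o["position"]*1000,1),"yaw",round(yaw(o),2),"t",o["time"],"| shift first",np.round(R.T@d/.04,3),"turn",np.round(rv/4,3),"| shift after turn",np.round((R@Rot.from_rotvec(rv,degrees=True).as_matrix()).T@d/.04,3))
E
python3 - <<'E'
from h import *
c=cam("top"); f=lambda p:np.array(p)/2.9+[150,100]-.3
print("caddy",rect(ray(c,f([(265,87),(340,87),(341,157),(266,157)]),.107)))
p=ray(c,f([(491,398),(452,398),(530,398)]),.097)*1000;print("jar",p)
togo(p[0,0]/1000,p[0,1]/1000,0,.23)
E
```

```text
caddy [673.7 152.6  56.9  53.6 -88.6]
jar [[471.89595542   9.30874455]
 [471.39150711  37.77885404]
 [472.40114865 -19.20340663]]
at [ 195.3 -593.1  232.7] yaw 18.21 t 0.1 | shift first [ 11.276 -12.143   0.094] turn [-0.028 -0.     4.553] | shift after turn [  6.916 -15.059   0.067]
```

Request:
{"api": "jog_arm", "payload": {"motion": [0,0,0,0,0,0.91,-1,0,0,0,0,0,0.91,-1,0,0,0,0,0,0.91,-1,0,0,0,0,0,0.91,-1,0,0,0,-0.03,0,0.91,-1,0.43,-0.94,0,0,0,0,-1,0.43,-0.94,0,0,0,0,-1,0.43,-0.94,0,0,0,0,-1,0.43,-0.94,0,0,0,0,-1,0.43,-0.94,0,0,0,0,-1,0.43,-0.94,0,0,0,0,-1,0.43,-0.94,0,0,0,0,-1]}}

```text
time: 1.6
position: [0.316, -0.329, 0.2328]
tool_rot: [1.0, -0.0, -0.0, 0.001]
ft_force: [-0.7, -0.4, -0.7]
grip_width: 0.0871
grip_force: 0.0
```

Request:
{"api": "jog_arm", "payload": {"motion": [0.43,-0.94,0,0,0,0,-1,0.43,-0.94,0,0,0,0,-1,0.43,-0.94,0,0,0,0,-1,0.43,-0.94,0,0,0,0,-1,0.43,-0.94,0,0,0,0,-1,0.43,-0.94,0,0,0,0,-1,0.43,-0.94,0,0,0,0,-1,0.43,-0.94,0,0,0,0,-1,0.43,-0.94,0,0,0,0,-1,0,0,0,0,0,0,-1,0,0,0,0,0,0,-1]}}

```text
time: 2.98
position: [0.4699, 0.0078, 0.232]
tool_rot: [1.0, 0.0, -0.001, 0.001]
ft_force: [0.4, 1.1, 0.0]
grip_width: 0.0869
grip_force: 0.0
```

```bash
python3 - <<'E'
from h import *
togo(.472,.009,0,.23); cv2.imwrite("pics/w1.png",robot.camera("wrist"))
E
```

```text
at [469.9   7.8 232. ] yaw 0.05 t 2.975 | shift first [ 0.053 -0.029  0.05 ] turn [0.033 0.016 0.012] | shift after turn [ 0.053 -0.029  0.05 ]
```

View pics/w1.png

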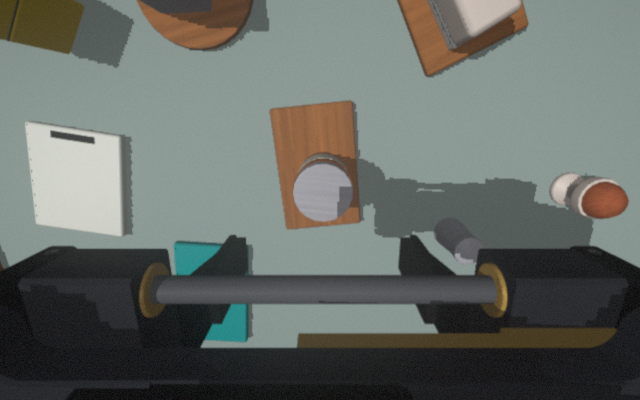

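Wrist view: jar lid centred near (323,192), the whole oblong board with corners (271,107), (353,101), (361,221), (288,229), and the spare board at left around (80,180).

```bash
python3 - <<'E'
from h import *
o=robot.get_obs(); c=cam("wrist",o); im=cv2.imread("pics/w1.png"); hsv=cv2.cvtColor(im,cv2.COLOR_BGR2HSV)
wood=cv2.inRange(hsv,(3,90,30),(18,255,255)); white=cv2.inRange(hsv,(0,0,165),(180,50,255))
print("oblong",rect(ray(c,big(wood,(255,90,375,240)),.012)))
print("spare",rect(ray(c,big(white,(10,110,140,245)),.012)))
lid=cv2.inRange(hsv,(110,5,50),(170,60,255)); b=big(lid,(280,150,365,235)); (u,v),r=cv2.minEnclosingCircle(b.astype(np.float32))
print((u,v),r,ray(c,(u,v),.097),rect(ray(c,b,.097)),"hand",ray(c,(323,192),.097))
x,y=ray(c,(u,v),.097)[0]; togo(x,y,0,.062)
E
```

```text
oblong [480.3  14.3 147.4  94.2   5.8]
spare [463.2 310.  129.  108.2  -9.2]
(322.50140380859375, 191.05372619628906) 29.570100784301758 [[0.47391915 0.00774104]] [473.    7.9  56.1  55.6 -44.8] hand [[0.47298822 0.00726475]]
at [469.8   7.4 232.1] yaw -0.02 t 3.025 | shift first [ 0.106 -0.018  4.251] turn [ 0.033  0.014 -0.005] | shift after turn [ 0.102 -0.008  4.252]
```

Request:
{"api": "jog_arm", "payload": {"motion": [0.09,-0.01,0.8,0.03,0.01,0,-1,0,0,0.8,0,0,0,-1,0,0,0.8,0,0,0,-1,0,0,0.8,0,0,0,-1,0,0,0.6,0,0,0,-1,0,0,0.45,0,0,0,-1,0,0,0,0,0,0,-1]}}

```text
time: 3.9
position: [0.473, 0.0073, 0.0613]
tool_rot: [1.0, -0.001, -0.001, -0.0]
ft_force: [0.4, 0.3, -0.0]
grip_width: 0.0871
grip_force: 0.0
```

Request:
{"api": "jog_arm", "payload": {"motion": [0,0,0,0,0,0,0.8,0,0,0,0,0,0,0.8,0,0,0,0,0,0,0.8,0,0,0,0,0,0,0.8,0,0,0,0,0,0,0.8,0,0,0,0,0,0,0.8], "grip_force": 20}}

```text
time: 4.65
position: [0.4745, 0.0081, 0.0628]
tool_rot: [1.0, 0.0, 0.001, 0.0]
ft_force: [-0.9, -1.5, 6.0]
grip_width: 0.0576
grip_force: 20.0
```

Request:
{"api": "jog_arm", "payload": {"motion": [0,0,-0.3,0,0,0,0.8,0,0,-0.7,0,0,0,0.8,0,0,-0.9,0,0,0,0.8,0,0,-0.1,0,0,0,0.8,0,-0.3,0,0,0,0,0.8,0,-0.8,0,0,0,0,0.8,0,-0.9,0,0,0,0,0.8,-0.02,-0.9,0,0,0,0,0.8,-0.05,-0.9,0,0,0,0,0.8,-0.05,-0.9,0,0,0,0,0.8,-0.05,-0.9,0,0,0,0,0.8,-0.05,-0.9,0,0,0,0,0.8]}}

```text
time: 6.15
position: [0.4631, 0.2698, 0.1402]
tool_rot: [1.0, 0.0, -0.002, 0.001]
ft_force: [-0.0, -0.2, -3.6]
grip_width: 0.0578
grip_force: 20.0
```

Request:
{"api": "jog_arm", "payload": {"motion": [-0.02,-0.6,0,0,0,0,0.8,0,-0.3,0,0,0,0,0.8,0,-0.1,0,0,0,0,0.8,0,0,0,0,0,0,0.8,0,0,0,0,0,0,0.8]}}

```text
time: 6.78
position: [0.4644, 0.3074, 0.1422]
tool_rot: [1.0, -0.0, 0.0, 0.0]
ft_force: [0.2, 0.2, -4.3]
grip_width: 0.0578
grip_force: 20.0
```

```bash
python3 - <<'E'
from h import *
o=robot.get_obs();print(o["ft_force"],o["grip_width"],o["grip_force"])
togo(.4635,.3105,0,.063); cv2.imwrite("pics/w2.png",robot.camera("wrist"))
E
```

```text
[ 0.18777858  0.15989569 -4.26548037] 0.05777239386054916 19.999306560494006
at [464.4 307.4 142.2] yaw -0.05 t 6.775 | shift first [-0.023 -0.078  1.979] turn [ 0.007 -0.002 -0.013] | shift after turn [-0.022 -0.077  1.979]
```

Request:
{"api": "jog_arm", "payload": {"motion": [-0.02,-0.07,0.6,0,0,0,0.8,0,0,0.7,0,0,0,0.8,0,0,0.4,0,0,0,0.8,0,0,0.15,0,0,0,0.8,0,0,0.07,0,0,0,0.8,0,0,0.03,0,0,0,0.8,0,0,0,0,0,0,0.8,0,0,0,0,0,0,0.8]}}

```text
time: 7.82
position: [0.4639, 0.3113, 0.0648]
tool_rot: [1.0, 0.0, 0.001, -0.0]
ft_force: [0.2, 0.4, -3.9]
grip_width: 0.0577
grip_force: 20.0
```

Request:
{"api": "jog_arm", "payload": {"motion": [0,0,0.03,0,0,0,0.8,0,0,0,0,0,0,0.8,0,0,0,0,0,0,0.8]}}

```text
time: 8.2
position: [0.4637, 0.3111, 0.0631]
tool_rot: [1.0, 0.0, 0.0, -0.0]
ft_force: [-0.1, -1.0, -3.4]
grip_width: 0.0579
grip_force: 20.0
```

Request:
{"api": "jog_arm", "payload": {"motion": [0,0,0.02,0,0,0,0.8,0,0,0,0,0,0,0.8,0,0,0,0,0,0,0.8]}}

```text
time: 8.57
position: [0.4637, 0.3111, 0.0629]
tool_rot: [1.0, 0.0, 0.001, -0.0]
ft_force: [-0.8, -0.7, 5.0]
grip_width: 0.0577
grip_force: 20.0
```

Request:
{"api": "jog_arm", "payload": {"motion": [0,0,0,0,0,0,-0.6,0,0,0,0,0,0,-1,0,0,0,0,0,0,-1,0,0,-0.4,0,0,0,-1,0,0,-0.95,0,0,0,-1,0,0,-0.95,0,0,0,-1,0,0,-0.95,0,0,0,-1,0,0,-0.95,0,0,0,-1,0.39,0.9,0,0,0,0,-1,0.39,0.9,0,0,0,0,-1,0.39,0.9,0,0,0,0,-1,0.39,0.9,0,0,0,0,-1]}}

```text
time: 10.07
position: [0.5264, 0.166, 0.2316]
tool_rot: [1.0, 0.0, 0.001, -0.0]
ft_force: [0.0, -0.3, 0.0]
grip_width: 0.087
grip_force: 0.0
```

Request:
{"api": "jog_arm", "payload": {"motion": [0.39,0.9,0,0,0,0,-1,0.39,0.9,0,0,0,0,-1,0.39,0.9,0,0,0,0,-1,0.39,0.9,0,0,0,0,-1,0.39,0.9,0,0,0,0,-1,0.39,0.9,0,0,0,0,-1,0.39,0.9,0,0,0,0,-1,0.39,0.9,0,0,0,0,-1,0,0,0,0,0,-0.95,-1,0,0,0,0,0,-0.95,-1,0,0,0,0,0,-0.95,-1,0,0,0,0,0,-0.95,-1]}}

```text
time: 11.58
position: [0.6507, -0.1209, 0.2316]
tool_rot: [0.991, 0.133, 0.001, 0.0]
ft_force: [-0.1, -0.0, 0.3]
grip_width: 0.0872
grip_force: 0.0
```

Request:
{"api": "jog_arm", "payload": {"motion": [0,0,0,0,0,-0.95,-1,0,0,0,0,0,-0.95,-1,0,0,0,0,0,-0.95,-1,0,0,0,0,0,-0.95,-1,0,0,0,0,0,0,-1,0,0,0,0,0,0,-1]}}

```text
time: 12.32
position: [0.6508, -0.1208, 0.231]
tool_rot: [0.965, 0.262, 0.001, 0.0]
ft_force: [-0.5, -1.1, 0.4]
grip_width: 0.0874
grip_force: 0.0
```

```bash
python3 - <<'E'
from h import *
o=robot.get_obs(); c=cam("wrist",o); togo(.665,-.122,30.8,.23); im=robot.camera("wrist"); cv2.imwrite("pics/w3.png",im)
hsv=cv2.cvtColor(im,cv2.COLOR_BGR2HSV)
wood=cv2.inRange(hsv,(3,90,30),(18,255,255)); P=proj(c,[[.6618,-.134,.012]])[0]; print(P)
E
```

```text
at [ 650.8 -120.8  231. ] yaw 30.36 t 12.325 | shift first [0.292 0.205 0.026] turn [ 0.011 -0.014 -0.111] | shift after turn [0.29  0.207 0.026]
[336.76363423 175.20050034]
```

View pics/w3.png

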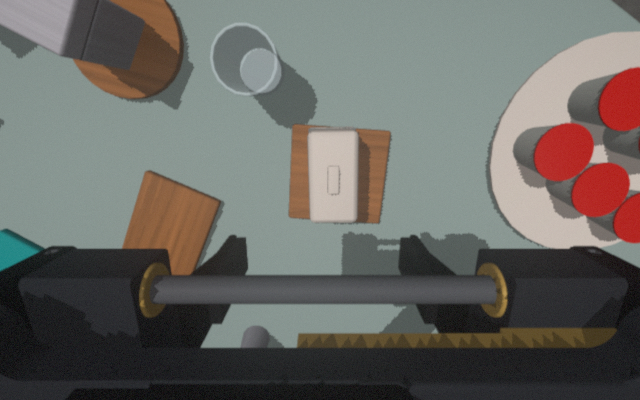

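Wrist view: the dish lid spans (308..358, 128..222), with the square board around it from (290,125) to (390,222). The fingers will clear the tumbler at (245,60).

```bash
python3 - <<'E'
from h import *
o=robot.get_obs(); c=cam("wrist",o); im=cv2.imread("pics/w3.png"); hsv=cv2.cvtColor(im,cv2.COLOR_BGR2HSV)
wood=cv2.inRange(hsv,(3,90,30),(18,255,255)); white=cv2.inRange(hsv,(0,0,100),(180,60,255))
B=(280,115,400,232)
print("square",rect(ray(c,big(wood|white if 0 else wood,B),.012)), "approx", ray(c,[(292,125),(390,130),(381,222),(289,218)],.012).mean(0))
g=cv2.inRange(hsv,(0,0,140),(30,70,255)); b=big(g,(300,120,366,230)); print(b.min(0),b.max(0))
d=rect(ray(c,b,.070)); print("dish",d, "z.066", rect(ray(c,b,.064)))
togo(d[0]/1000,d[1]/1000,d[4],.045)
E
```

```text
square [ 681.9 -173.1  116.4   38.4   33.5] approx [ 0.66199783 -0.13562231]
[307 130] [357 222]
dish [ 666.  -123.1   96.    49.9   31.3] z.066 [ 665.  -123.9   97.8   50.9   31.3]
at [ 650.8 -120.9  230.9] yaw 30.37 t 12.375 | shift first [0.296 0.237 4.647] turn [ 0.01  -0.013 -0.233] | shift after turn [0.296 0.245 4.647]
```

Request:
{"api": "jog_arm", "payload": {"motion": [0,0,0,0.01,-0.01,-0.23,-1,0.29,0.24,0.5,0,0,0,-1,0,0,0.9,0,0,0,-1,0,0,0.9,0,0,0,-1,0,0,0.9,0,0,0,-1,0,0,0.7,0,0,0,-1,0,0,0.5,0,0,0,-1,0,0,0.3,0,0,0,-1,0,0,0,0,0,0,-1,0,0,0,0,0,0,-1]}}

```text
time: 13.62
position: [0.6666, -0.1233, 0.0436]
tool_rot: [0.963, 0.27, 0.001, 0.0]
ft_force: [0.5, 0.3, 0.6]
grip_width: 0.0868
grip_force: 0.0
```

```bash
python3 - <<'E'
from h import *
o=robot.get_obs(); togo(.6655,-.123,31.3,.042);print(o["ft_force"])
E
```

```text
at [ 666.6 -123.3   43.6] yaw 31.33 t 13.625 | shift first [-0.02  -0.02   0.039] turn [ 0.02  -0.02   0.007] | shift after turn [-0.019 -0.02   0.039]
[0.54181013 0.27758729 0.5790995 ]
```

Request:
{"api": "jog_arm", "payload": {"motion": [0,0,0,0,0,0,0.8,0,0,0,0,0,0,0.8,0,0,0,0,0,0,0.8,0,0,0,0,0,0,0.8,0,0,0,0,0,0,0.8,0,0,0,0,0,0,0.8], "grip_force": 25}}

```text
time: 14.38
position: [0.666, -0.1233, 0.0426]
tool_rot: [0.963, 0.27, 0.0, 0.0]
ft_force: [-0.1, -0.2, -0.3]
grip_width: 0.0519
grip_force: 25.0
```

```bash
python3 - <<'E'
from h import *
o=robot.get_obs(); togo(.4805,.015,5.8,.1);print(o["ft_force"],o["grip_width"],o["grip_force"],o["moment"])
E
```

```text
at [ 666.  -123.3   42.6] yaw 31.33 t 14.375 | shift first [-2.163 -5.364 -1.438] turn [ 5.000e-03 -5.000e-03  6.383e+00] | shift after turn [-4.264 -3.908 -1.436]
[-0.13846562 -0.18757397 -0.26735272] 0.05186105143895079 24.9999279063195 [-0.14800368 -0.12507738  0.06047157]
```

Request:
{"api": "jog_arm", "payload": {"motion": [0,0,-0.3,0,0,0,0.8,0,0,-0.7,0,0,0,0.8,0,0,-0.9,0,0,0,0.8,0,0,-0.1,0,0,0,0.8,0,0,0,0,0,0.5,0.8,0,0,0,0,0,0.85,0.8,0,0,0,0,0,0.85,0.8,0,0,0,0,0,0.85,0.8,0,0,0,0,0,0.85,0.8,0,0,0,0,0,0.85,0.8,0,0,0,0,0,0.85,0.8,0,0,0,0,0,0.78,0.8]}}

```text
time: 15.88
position: [0.664, -0.1224, 0.1198]
tool_rot: [0.999, 0.049, -0.002, -0.001]
ft_force: [0.1, -0.2, -2.9]
grip_width: 0.0517
grip_force: 25.0
```

Request:
{"api": "jog_arm", "payload": {"motion": [-0.4,-0.35,0,0,0,0,0.8,-0.7,-0.65,0,0,0,0,0.8,-0.7,-0.65,0,0,0,0,0.8,-0.7,-0.65,0,0,0,0,0.8,-0.7,-0.65,0,0,0,0,0.8,-0.7,-0.65,0,0,0,0,0.8,-0.36,-0.31,0,0,0,0,0.8,0,0,0,0,0,0,0.8,0,0,0,0,0,0,0.8]}}

```text
time: 17.0
position: [0.4815, 0.0148, 0.1221]
tool_rot: [0.999, 0.05, 0.0, 0.0]
ft_force: [0.5, 0.9, -2.4]
grip_width: 0.0519
grip_force: 25.0
```

```bash
python3 - <<'E'
from h import *
o=robot.get_obs(); c=cam("wrist",o); togo(.4805,.015,5.8,.044);print(o["ft_force"],o["grip_width"])
im=robot.camera("wrist"); cv2.imwrite("pics/w4.png",im)
cv2.imwrite("pics/t4.png",robot.camera("top"))
E
```

```text
at [481.5  14.8 122.1] yaw 5.77 t 17.0 | shift first [-0.026 -0.007  1.952] turn [ 0.002 -0.011 -0.007] | shift after turn [-0.025 -0.007  1.952]
[ 0.52984663  0.87596063 -2.41215117] 0.051866142030384144
```

View pics/w4.png

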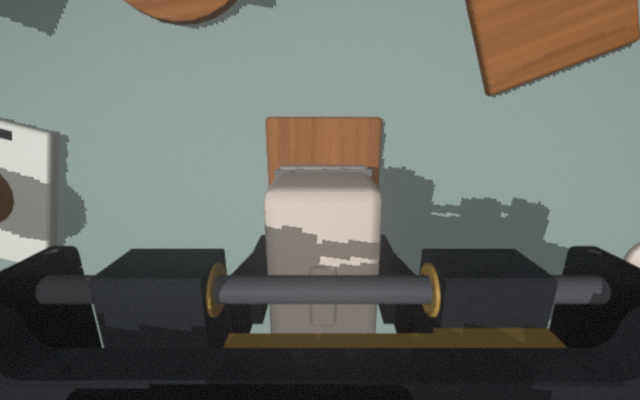

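The dish hangs upright over the board and is parallel to it. Far board edge runs (266,118)–(383,118), dish far bottom edge (276,167)–(371,167).

```bash
python3 - <<'E'
from h import *
o=robot.get_obs(); c=cam("wrist",o)
R=Rot.from_quat(o["tool_rot"]).as_matrix(); p=o["position"]
t=lambda uv,z:np.round((np.c_[ray(c,uv,z),[z]*len(uv)]-p)@R*1000,1)
print("board far edge in tool",t([(266,118),(383,118)],.012),"\ndish far bottom",t([(276,167),(371,167)],.091),"\ndish top front",t([(265,192),(380,192)],.149-.003))
E
```

```text
board far edge in tool [[ 72.  -46.7 110.3]
 [ 72.1  48.6 110.4]] 
dish far bottom [[ 45.8 -28.2  31.3]
 [ 45.9  28.3  31.3]] 
dish top front [[ 44.9 -24.9 -23.7]
 [ 45.   24.1 -23.7]]
```

Request:
{"api": "jog_arm", "payload": {"motion": [-0.02,0.01,0.4,0,0,0,0.8,0,0,0.7,0,0,0,0.8,0,0,0.5,0,0,0,0.8,0,0,0.2,0,0,0,0.8,0,0,0.1,0,0,0,0.8,0,0,0.05,0,0,0,0.8,0,0,0,0,0,0,0.8,0,0,0,0,0,0,0.8]}}

```text
time: 18.1
position: [0.4799, 0.0148, 0.045]
tool_rot: [0.999, 0.051, 0.0, -0.0]
ft_force: [0.1, 0.9, -2.8]
grip_width: 0.052
grip_force: 25.0
```

Request:
{"api": "jog_arm", "payload": {"motion": [0,0,0.03,0,0,0,0.8,0,0,0,0,0,0,0.8,0,0,0,0,0,0,0.8]}}

```text
time: 18.48
position: [0.4796, 0.0149, 0.0433]
tool_rot: [0.999, 0.051, -0.0, -0.0]
ft_force: [-0.3, 0.6, -2.8]
grip_width: 0.0518
grip_force: 25.0
```

Request:
{"api": "jog_arm", "payload": {"motion": [0,0,0.02,0,0,0,0.8,0,0,0,0,0,0,0.8,0,0,0,0,0,0,0.8]}}

```text
time: 18.85
position: [0.4796, 0.0149, 0.0425]
tool_rot: [0.999, 0.051, -0.0, -0.0]
ft_force: [0.2, -1.0, -2.2]
grip_width: 0.0518
grip_force: 25.0
```

Request:
{"api": "jog_arm", "payload": {"motion": [0,0,0.02,0,0,0,0.8,0,0,0,0,0,0,0.8,0,0,0,0,0,0,0.8]}}

```text
time: 19.23
position: [0.4796, 0.0149, 0.0425]
tool_rot: [0.999, 0.051, 0.0, -0.0]
ft_force: [-1.1, 0.2, 5.1]
grip_width: 0.052
grip_force: 25.0
```

Request:
{"api": "jog_arm", "payload": {"motion": [0,0,0,0,0,0,-0.5,0,0,0,0,0,0,-1,0,0,0,0,0,0,-1,0,0,-0.4,0,0,0,-1,0,0,-0.9,0,0,0,-1,0,0,-0.9,0,0,0,-1,0,0,-0.9,0,0,0,-1,0,0,-0.9,0,0,0,-1,0,0,-0.7,0,0,0,-1,0,0,0,0,0,0,-1,0,0,0,0,0,0,-1]}}

```text
time: 20.6
position: [0.4789, 0.015, 0.229]
tool_rot: [0.999, 0.051, -0.001, -0.0]
ft_force: [0.0, -0.1, -0.8]
grip_width: 0.0869
grip_force: 0.0
```

```bash
python3 - <<'E'
from h import *
o=robot.get_obs(); c=cam("wrist",o); im=robot.camera("wrist"); cv2.imwrite("pics/w5.png",im)
hsv=cv2.cvtColor(im,cv2.COLOR_BGR2HSV); b=proj(c,[[.4805,.015,.012]])[0].astype(int)
wood=cv2.inRange(hsv,(3,90,30),(18,255,255)); B=(b[0]-90,b[1]-110,b[0]+90,min(240,b[1]+100))
q=np.zeros_like(wood);q[B[1]:B[3],B[0]:B[2]]=wood[B[1]:B[3],B[0]:B[2]]; pts=cv2.findNonZero(cv2.morphologyEx(q,cv2.MORPH_OPEN,np.ones((3,3))))[:,0]
print(b,"board",rect(ray(c,cv2.convexHull(pts)[:,0],.012)))
g=cv2.inRange(hsv,(0,0,140),(30,70,255)); print("dish",rect(ray(c,big(g,B),.066)))
togo(.673,.150,1.4,.235)
E
```

```text
[323 175] board [480.6  14.8 145.9  94.    5.8]
dish [477.8  16.   96.6  50.2   5.8]
at [478.6  15.  228.6] yaw 5.81 t 20.65 | shift first [ 5.175 -2.866 -0.172] turn [-0.014  0.039  1.102] | shift after turn [ 4.94  -3.255 -0.161]
```

View pics/w5.png

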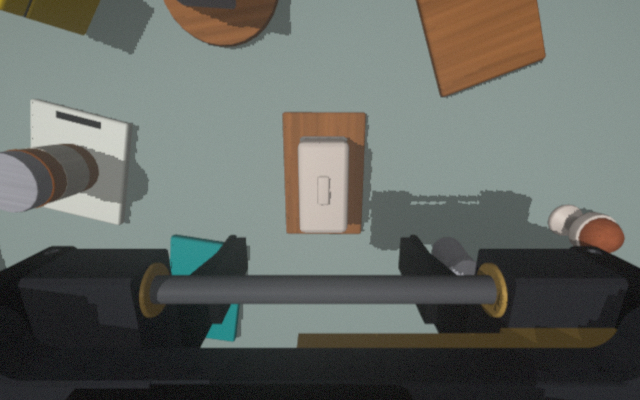

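Dish sits square on the oblong board, within about 2 mm of its middle, and the jar stands on the spare board. Next, the caddy.

Request:
{"api": "jog_arm", "payload": {"motion": [0,0,0,0,0.03,0.55,-1,0,0,0,0,0,0.55,-1,0.82,-0.54,0,0,0,0,-1,0.82,-0.54,0,0,0,0,-1,0.82,-0.54,0,0,0,0,-1,0.82,-0.54,0,0,0,0,-1,0.82,-0.54,0,0,0,0,-1,0.82,-0.54,0,0,0,0,-1,0,0,0,0,0,0,-1,0,0,0,0,0,0,-1]}}

```text
time: 21.9
position: [0.6717, 0.1489, 0.2281]
tool_rot: [1.0, 0.012, -0.001, 0.0]
ft_force: [-1.2, 0.2, 0.3]
grip_width: 0.0872
grip_force: 0.0
```

```bash
python3 - <<'E'
from h import *
o=robot.get_obs(); c=cam("wrist",o); im=robot.camera("wrist"); cv2.imwrite("pics/w6.png",im)
togo(.673,.150,1.4,.235); print(proj(c,[[.673,.15,.107],[.673,.143,.012]]))
E
```

```text
at [671.7 148.7 228.6] yaw 1.39 t 21.95 | shift first [ 0.034 -0.032 -0.16 ] turn [ 0.001  0.026 -0.002] | shift after turn [ 0.034 -0.032 -0.16 ]
[[321.99395314 197.63143206]
 [328.04347176 176.21548585]]
```

View pics/w6.png

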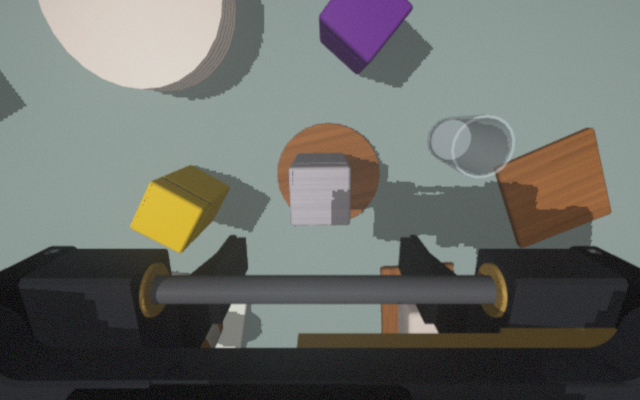

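Wrist view: caddy top corners (291,167), (349,166), (351,225), (291,225), on the round board centred near (328,173). The square board is now bare at right, with corners (497,177), (592,128), (610,212), (520,245).

```bash
python3 - <<'E'
from h import *
o=robot.get_obs(); c=cam("wrist",o); im=cv2.imread("pics/w6.png"); hsv=cv2.cvtColor(im,cv2.COLOR_BGR2HSV)
wood=cv2.inRange(hsv,(3,90,30),(18,255,255))
print("square",rect(ray(c,big(wood,(485,120,620,250)),.012)))
b=cv2.convexHull(big(wood,(265,115,392,232)))[:,0];p=ray(c,b,.012)*1000; p=p[p[:,0]>675]
s=np.linalg.lstsq(np.c_[2*p,np.ones(len(p))],(p**2).sum(1),rcond=None)[0]; print("round",s[:2],np.sqrt(s[2]+s[:2]@s[:2]))
g=cv2.inRange(hsv,(100,3,60),(175,60,255)); k=big(g,(284,166,356,232)); print(k.min(0),k.max(0)); d=rect(ray(c,k,.107)); print("caddy",d)
print(rect(ray(c,[(291,167),(349,166),(351,225),(291,225)],.107)))
E
```

```text
square [ 662.4 -133.2  117.1  116.3  -63.5]
round [674.19532353 142.84031108] 60.800101365420296
[289 166] [349 224]
caddy [674.6 152.   54.9  54.8 -88.5]
[674.1 150.8  56.3  55.8 -88.5]
```

Request:
{"api": "jog_arm", "payload": {"motion": [0.065,-0.07,0.5,0,0.02,-0.03,-1,0,0,0.9,0,0,0,-1,0,0,0.9,0,0,0,-1,0,0,0.9,0,0,0,-1,0,0,0.6,0,0,0,-1,0,0,0.36,0,0,0,-1,0,0,0,0,0,0,-1,0,0,0,0,0,0,-1]}}

```text
time: 22.95
position: [0.677, 0.1521, 0.0647]
tool_rot: [1.0, 0.013, 0.003, -0.0]
ft_force: [0.2, 0.4, 0.2]
grip_width: 0.0868
grip_force: 0.0
```

Request:
{"api": "jog_arm", "payload": {"motion": [0,0,0,0,0,0,0.8,0,0,0,0,0,0,0.8,0,0,0,0,0,0,0.8,0,0,0,0,0,0,0.8,0,0,0,0,0,0,0.8,0,0,0,0,0,0,0.8], "grip_force": 20}}

```text
time: 23.7
position: [0.6763, 0.1521, 0.064]
tool_rot: [1.0, 0.013, 0.002, -0.0]
ft_force: [-0.7, -0.4, 1.7]
grip_width: 0.056
grip_force: 20.0
```

```bash
python3 - <<'E'
from h import *
o=robot.get_obs(); togo(.6622,-.1335,26.6,.14);print(o["ft_force"],o["grip_width"],o["grip_force"])
E
```

```text
at [676.3 152.1  64. ] yaw 1.53 t 23.7 | shift first [-0.537  7.127 -1.904] turn [ 0.007 -0.05  -6.267] | shift after turn [-3.512  6.226 -1.901]
[-0.67098915 -0.43425347  1.65960107] 0.05600986318002793 19.952773936092854
```

Request:
{"api": "jog_arm", "payload": {"motion": [0,0,-0.3,0,0,0,0.8,0,0,-0.8,0,0,0,0.8,0,0,-0.9,0,0,0,0.8,0,0,-0.75,0,0,0,0.8,0,0,0,0,0,-0.5,0.8,0,0,0,0,0,-0.85,0.8,0,0,0,0,0,-0.85,0.8,0,0,0,0,0,-0.85,0.8,0,0,0,0,0,-0.85,0.8,0,0,0,0,0,-0.85,0.8,0,0,0,0,0,-0.85,0.8,0,0,0,0,0,-0.67,0.8]}}

```text
time: 25.2
position: [0.6743, 0.1521, 0.1711]
tool_rot: [0.973, 0.231, -0.001, -0.0]
ft_force: [0.3, -0.3, -2.8]
grip_width: 0.0561
grip_force: 20.0
```

Request:
{"api": "jog_arm", "payload": {"motion": [-0.2,0.36,0,0,0,0,0.8,-0.46,0.83,0,0,0,0,0.8,-0.46,0.83,0,0,0,0,0.8,-0.46,0.83,0,0,0,0,0.8,-0.46,0.83,0,0,0,0,0.8,-0.46,0.83,0,0,0,0,0.8,-0.46,0.83,0,0,0,0,0.8,-0.46,0.83,0,0,0,0,0.8,-0.04,0.06,0,0,0,0,0.8,0,0,0,0,0,0,0.8,0,0,0,0,0,0,0.8]}}

```text
time: 26.58
position: [0.6633, -0.1316, 0.1731]
tool_rot: [0.973, 0.231, 0.001, -0.0]
ft_force: [-0.2, -0.2, -2.8]
grip_width: 0.0557
grip_force: 20.0
```

```bash
python3 - <<'E'
from h import *
o=robot.get_obs(); c=cam("wrist",o); togo(.664,-.1326,26.6,.065);print(o["ft_force"],o["grip_width"])
im=robot.camera("wrist"); cv2.imwrite("pics/w7.png",im)
E
```

```text
at [ 663.3 -131.6  173.1] yaw 26.66 t 26.575 | shift first [-1.000e-03  3.000e-02  2.703e+00] turn [-0.002 -0.035  0.015] | shift after turn [0.005 0.03  2.703]
[-0.17224214 -0.20440523 -2.81515235] 0.05570128751842252
```

View pics/w7.png

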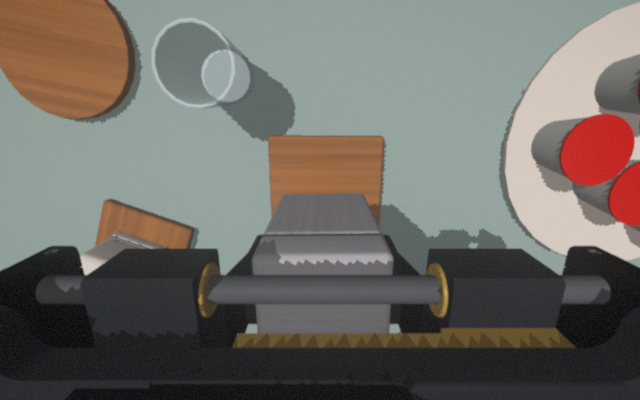

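Caddy hangs parallel to the square board: far board edge (269,137)–(383,137), caddy far bottom edge (279,195)–(368,195).

```bash
python3 - <<'E'
from h import *
o=robot.get_obs(); c=cam("wrist",o)
R=Rot.from_quat(o["tool_rot"]).as_matrix(); p=o["position"]
t=lambda uv,z:np.round((np.c_[ray(c,uv,z),[z]*len(uv)]-p)@R*1000,1)
print("board far edge",t([(269,137),(383,137)],.012),"\ncaddy far bottom",t([(279,195),(368,195)],p[2]-.051),"\ncaddy far top",t([(256,235),(391,235)],p[2]+.044))
E
```

```text
board far edge [[ 52.7 -53.5 161.4]
 [ 52.9  59.3 161.4]] 
caddy far bottom [[ 23.3 -29.8  51.1]
 [ 23.4  30.4  51.1]] 
caddy far top [[ 33.7 -25.2 -43.9]
 [ 33.8  25.3 -43.9]]
```

```bash
python3 - <<'E'
from h import *
o=robot.get_obs(); c=cam("wrist",o); im=cv2.imread("pics/w7.png"); hsv=cv2.cvtColor(im,cv2.COLOR_BGR2HSV)
wood=cv2.inRange(hsv,(3,90,30),(18,255,255)); k=big(wood,(255,125,400,190)); print(k.min(0),k.max(0))
for v in (142,165,185): r=np.flatnonzero(wood[v,255:400])+255; P=ray(c,[(r[0],v),(r[-1]+1,v)],.012); print(v,r[0],r[-1],np.linalg.norm(P[1]-P[0])*1000,P.mean(0))
P=ray(c,[(k[:,0].min(),k[:,1].min()),(k[:,0].max(),k[:,1].min())],.012)
print(P.mean(0)-.058*np.array([np.cos(np.radians(26.6)),np.sin(np.radians(26.6))]))
cb=np.array([.6622,-.1335]);a=np.radians(26.6);x=np.array([np.cos(a),np.sin(a)]);y=np.array([-x[1],x[0]])
print(proj(c,[[*(cb+58e-3*(i*x+j*y)),.012] for i,j in [(1,1),(1,-1)]]))
E
```

```text
[268 136] [383 189]
142 269 383 114.26683580405863 [ 0.70824468 -0.11276533]
165 270 381 113.61971241161395 [ 0.68750641 -0.12275123]
185 271 380 113.66340430263035 [ 0.66895544 -0.13218241]
[ 0.66115096 -0.13520008]
[[265.65966306 134.05168616]
 [383.21125375 134.43097304]]
```

Request:
{"api": "jog_arm", "payload": {"motion": [-0.01,0.04,0.4,0,0,0,0.8,0,0,0.8,0,0,0,0.8,0,0,0.8,0,0,0,0.8,0,0,0.4,0,0,0,0.8,0,0,0.2,0,0,0,0.8,0,0,0.07,0,0,0,0.8,0,0,0,0,0,0,0.8,0,0,0,0,0,0,0.8]}}

```text
time: 27.62
position: [0.6652, -0.1345, 0.0679]
tool_rot: [0.973, 0.23, 0.003, 0.001]
ft_force: [0.3, -0.9, -3.1]
grip_width: 0.0558
grip_force: 20.0
```

Request:
{"api": "jog_arm", "payload": {"motion": [0,0,0.04,0,0,0,0.8,0,0,0,0,0,0,0.8,0,0,0,0,0,0,0.8]}}

```text
time: 28.0
position: [0.6644, -0.1342, 0.0652]
tool_rot: [0.973, 0.23, 0.002, 0.0]
ft_force: [-0.0, 0.8, -3.3]
grip_width: 0.0557
grip_force: 20.0
```

Request:
{"api": "jog_arm", "payload": {"motion": [-0.02,0,0.03,0,0,0,0.8,0,0,0,0,0,0,0.8,0,0,0,0,0,0,0.8]}}

```text
time: 28.38
position: [0.6638, -0.1347, 0.064]
tool_rot: [0.973, 0.23, 0.002, 0.0]
ft_force: [-0.0, 0.3, -2.3]
grip_width: 0.0557
grip_force: 20.0
```

Request:
{"api": "jog_arm", "payload": {"motion": [0,0,0.02,0,0,0,0.8,0,0,0,0,0,0,0.8,0,0,0,0,0,0,0.8]}}

```text
time: 28.75
position: [0.6639, -0.1347, 0.064]
tool_rot: [0.973, 0.23, 0.002, 0.0]
ft_force: [-1.7, -0.4, 5.1]
grip_width: 0.0563
grip_force: 20.0
```

Request:
{"api": "jog_arm", "payload": {"motion": [0,0,0,0,0,0,-0.5,0,0,0,0,0,0,-1,0,0,0,0,0,0,-1,0,0,-0.4,0,0,0,-1,0,0,-0.9,0,0,0,-1,0,0,-0.9,0,0,0,-1,0,0,-0.9,0,0,0,-1,0,0,-0.9,0,0,0,-1,0,0,-0.3,0,0,0,-1,0,0,0,0,0,0,-1,0,0,0,0,0,0,-1]}}

```text
time: 30.12
position: [0.6621, -0.1343, 0.2334]
tool_rot: [0.973, 0.23, 0.0, -0.001]
ft_force: [-0.3, 0.3, 0.2]
grip_width: 0.0872
grip_force: 0.0
```

```bash
python3 - <<'E'
from h import *
o=robot.get_obs(); c=cam("wrist",o); im=robot.camera("wrist"); cv2.imwrite("pics/w8.png",im)
togo(.460,.311,0,.235)
E
```

```text
at [ 662.1 -134.3  233.2] yaw 26.61 t 30.175 | shift first [  0.468 -12.217  -0.025] turn [-2.600e-02 -2.000e-03  6.651e+00] | shift after turn [ -5.053 -11.133  -0.046]
```

View pics/w8.png

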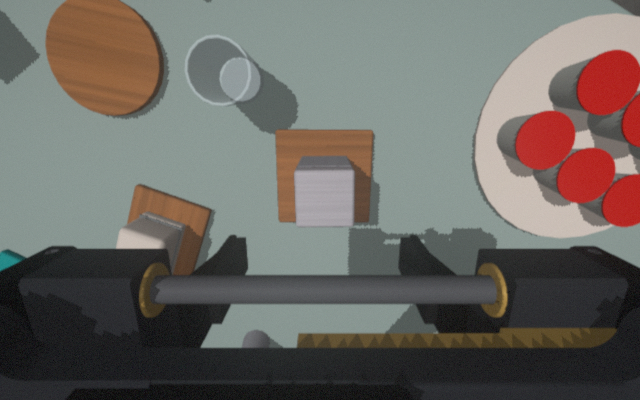

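Caddy stands aligned on the square board, top spanning (296..355, 169..226). I'll measure the offset, and the round board, which is bare now around (105,55).

```bash
python3 - <<'E'
from h import *
o=robot.get_obs(); c=cam("wrist",o); im=cv2.imread("pics/w8.png"); hsv=cv2.cvtColor(im,cv2.COLOR_BGR2HSV)
wood=cv2.inRange(hsv,(3,90,30),(18,255,255))
k=big(wood,(265,120,385,232));print("square",rect(ray(c,k,.012)))
g=cv2.inRange(hsv,(100,3,100),(175,60,255)); k=big(g,(288,160,362,232));print(k.min(0),k.max(0),"caddy",rect(ray(c,k,.107)))
b=cv2.convexHull(big(wood,(30,1,175,130)))[:,0];p=ray(c,b,.012)*1000
s=np.linalg.lstsq(np.c_[2*p,np.ones(len(p))],(p**2).sum(1),rcond=None)[0]; print("round",s[:2],np.sqrt(s[2]+s[:2]@s[:2]))
E
```

```text
square [ 661.9 -135.   114.3  113.2  -63.3]
[295 160] [353 226] caddy [ 666.1 -133.5   63.2   54.5   26.7]
round [673.653566   141.94467584] 61.764677520805236
```

Request:
{"api": "jog_arm", "payload": {"motion": [0,0,0,0,0,0.95,-1,0,0,0,0,0,0.95,-1,0,0,0,0,0,0.95,-1,0,0,0,0,0,0.95,-1,0,0,0,0,0,0.95,-1,0,0,0,0,0,0.95,-1,0,0,0,-0.03,0,0.95,-1,-0.42,-0.93,0,0,0,0,-1,-0.42,-0.93,0,0,0,0,-1,-0.42,-0.93,0,0,0,0,-1,-0.42,-0.93,0,0,0,0,-1]}}

```text
time: 31.55
position: [0.5946, 0.0153, 0.233]
tool_rot: [1.0, -0.0, 0.0, 0.0]
ft_force: [0.8, 0.4, -0.5]
grip_width: 0.0867
grip_force: 0.0
```

Request:
{"api": "jog_arm", "payload": {"motion": [-0.42,-0.93,0,0,0,0,-1,-0.42,-0.93,0,0,0,0,-1,-0.42,-0.93,0,0,0,0,-1,-0.42,-0.93,0,0,0,0,-1,-0.42,-0.93,0,0,0,0,-1,-0.42,-0.93,0,0,0,0,-1,-0.42,-0.93,0,0,0,0,-1,-0.42,-0.93,0,0,0,0,-1,0,0,0,0,0,0,-1,0,0,0,0,0,0,-1]}}

```text
time: 32.8
position: [0.4612, 0.3112, 0.2328]
tool_rot: [1.0, 0.0, 0.001, 0.001]
ft_force: [0.1, 0.0, -0.2]
grip_width: 0.0868
grip_force: 0.0
```

```bash
python3 - <<'E'
from h import *
o=robot.get_obs(); c=cam("wrist",o); im=robot.camera("wrist"); cv2.imwrite("pics/w9.png",im); hsv=cv2.cvtColor(im,cv2.COLOR_BGR2HSV)
u,v=proj(c,[[.4635,.311,.097]])[0].astype(int); print(u,v)
g=cv2.inRange(hsv,(110,5,50),(175,60,255)); k=big(g,(u-45,v-45,u+45,v+45)); (a,b),r=cv2.minEnclosingCircle(k.astype(np.float32)); print(a,b,r)
x,y=ray(c,(a,b),.097)[0]; print(x,y,rect(ray(c,k,.097))); togo(x,y,0,.062)
E
```

```text
323 193
322.4620361328125 193.46202087402344 29.48549461364746
0.4631357785513952 0.3115422726642325 [4.623e+02 3.115e+02 5.650e+01 5.490e+01 1.000e-01]
at [461.6 310.9 233. ] yaw -0.02 t 32.85 | shift first [ 0.028 -0.028  4.275] turn [ 0.038 -0.032 -0.005] | shift after turn [ 0.037 -0.017  4.275]
```

Caddy mask includes some of the far side; corrected for that, the caddy is about 1 mm from the board's middle. Now the jar.

Request:
{"api": "jog_arm", "payload": {"motion": [0.03,-0.02,0.6,0.03,-0.03,0,-1,0,0,0.9,0,0,0,-1,0,0,0.9,0,0,0,-1,0,0,0.9,0,0,0,-1,0,0,0.6,0,0,0,-1,0,0,0.37,0,0,0,-1,0,0,0,0,0,0,-1,0,0,0,0,0,0,-1]}}

```text
time: 33.85
position: [0.4639, 0.3125, 0.0638]
tool_rot: [1.0, -0.0, 0.001, -0.001]
ft_force: [0.5, 0.8, 0.6]
grip_width: 0.0868
grip_force: 0.0
```

Request:
{"api": "jog_arm", "payload": {"motion": [0,0,0,0,0,0,0.8,0,0,0,0,0,0,0.8,0,0,0,0,0,0,0.8,0,0,0,0,0,0,0.8,0,0,0,0,0,0,0.8,0,0,0,0,0,0,0.8], "grip_force": 20}}

```text
time: 34.6
position: [0.4629, 0.3121, 0.0633]
tool_rot: [1.0, 0.0, 0.001, 0.0]
ft_force: [-0.6, -3.7, 6.0]
grip_width: 0.0578
grip_force: 20.0
```

```bash
python3 - <<'E'
from h import *
o=robot.get_obs(); togo(.6743,.1428,0,.18);print(o["ft_force"],o["grip_width"],o["grip_force"])
E
```

```text
at [462.9 312.1  63.3] yaw 0.03 t 34.6 | shift first [ 5.285  4.236 -2.911] turn [ 0.004 -0.015  0.008] | shift after turn [ 5.285  4.232 -2.918]
[-0.57552177 -3.6988116   5.99950448] 0.057769882783862 20.000280342064798
```

Request:
{"api": "jog_arm", "payload": {"motion": [0,0,-0.3,0,0,0,0.8,0,0,-0.8,0,0,0,0.8,0,0,-0.9,0,0,0,0.8,0,0,-0.7,0,0,0,0.8,0.4,0.32,0,0,0,0,0.8,0.8,0.64,0,0,0,0,0.8,0.8,0.64,0,0,0,0,0.8,0.8,0.64,0,0,0,0,0.8,0.8,0.64,0,0,0,0,0.8,0.8,0.64,0,0,0,0,0.8,0.6,0.48,0,0,0,0,0.8,0.28,0.24,0,0,0,0,0.8]}}

```text
time: 36.1
position: [0.675, 0.1407, 0.1691]
tool_rot: [1.0, -0.001, -0.0, -0.0]
ft_force: [-0.4, -0.0, -3.4]
grip_width: 0.0573
grip_force: 20.0
```

Request:
{"api": "jog_arm", "payload": {"motion": [0,0,0,0,0,0,0.8,0,0,0,0,0,0,0.8]}}

```text
time: 36.35
position: [0.6725, 0.1438, 0.1704]
tool_rot: [1.0, 0.0, -0.001, -0.0]
ft_force: [-0.8, -0.6, -3.0]
grip_width: 0.0576
grip_force: 20.0
```

```bash
python3 - <<'E'
from h import *
o=robot.get_obs(); togo(.6743,.1428,0,.063);print(o["ft_force"],o["grip_width"])
E
```

```text
at [672.5 143.8 170.4] yaw 0.05 t 36.35 | shift first [0.049 0.027 2.685] turn [-0.014  0.021  0.012] | shift after turn [0.045 0.024 2.685]
[-0.78364189 -0.58725722 -3.02571533] 0.05756710344426296
```

Request:
{"api": "jog_arm", "payload": {"motion": [0.03,0.02,0.4,0,0,0,0.8,0,0,0.8,0,0,0,0.8,0,0,0.7,0,0,0,0.8,0,0,0.4,0,0,0,0.8,0,0,0.2,0,0,0,0.8,0,0,0.1,0,0,0,0.8,0,0,0,0,0,0,0.8,0,0,0,0,0,0,0.8]}}

```text
time: 37.35
position: [0.6761, 0.1422, 0.0682]
tool_rot: [1.0, 0.0, 0.002, -0.0]
ft_force: [0.2, -0.2, -3.3]
grip_width: 0.0576
grip_force: 20.0
```

Request:
{"api": "jog_arm", "payload": {"motion": [0,0,0.03,0,0,0,0.8,0,0,0,0,0,0,0.8,0,0,0,0,0,0,0.8]}}

```text
time: 37.72
position: [0.6754, 0.1421, 0.0661]
tool_rot: [1.0, 0.0, 0.001, -0.0]
ft_force: [-0.3, 0.6, -3.5]
grip_width: 0.058
grip_force: 20.0
```

Request:
{"api": "jog_arm", "payload": {"motion": [-0.02,0,0.04,0,0,0,0.8,0,0,0,0,0,0,0.8,0,0,0,0,0,0,0.8]}}

```text
time: 38.1
position: [0.6746, 0.1421, 0.0642]
tool_rot: [1.0, 0.0, 0.001, -0.0]
ft_force: [-0.3, 0.2, -3.4]
grip_width: 0.0578
grip_force: 20.0
```

Request:
{"api": "jog_arm", "payload": {"motion": [0,0,0.02,0,0,0,0.8,0,0,0,0,0,0,0.8,0,0,0,0,0,0,0.8]}}

```text
time: 38.48
position: [0.6746, 0.1422, 0.0635]
tool_rot: [1.0, 0.0, 0.001, -0.0]
ft_force: [-0.1, 1.1, -3.0]
grip_width: 0.058
grip_force: 20.0
```

Request:
{"api": "jog_arm", "payload": {"motion": [0,0,0.02,0,0,0,0.8,0,0,0,0,0,0,0.8,0,0,0,0,0,0,0.8]}}

```text
time: 38.85
position: [0.6747, 0.1422, 0.0633]
tool_rot: [1.0, 0.0, 0.001, -0.0]
ft_force: [-1.0, -0.3, 1.4]
grip_width: 0.0573
grip_force: 20.0
```

Request:
{"api": "jog_arm", "payload": {"motion": [0,0,0,0,0,0,-0.5,0,0,0,0,0,0,-1,0,0,0,0,0,0,-1,0,0,-0.4,0,0,0,-1,0,0,-0.9,0,0,0,-1,0,0,-0.9,0,0,0,-1,0,0,-0.9,0,0,0,-1,0,0,-0.9,0,0,0,-1,0,0,-0.4,0,0,0,-1,0,0,0,0,0,0,-1]}}

```text
time: 40.1
position: [0.675, 0.1421, 0.2404]
tool_rot: [1.0, 0.0, 0.002, -0.0]
ft_force: [0.5, -0.2, -0.5]
grip_width: 0.0873
grip_force: 0.0
```

```bash
python3 - <<'E'
from h import *
o=robot.get_obs(); c=cam("wrist",o); im=robot.camera("wrist"); cv2.imwrite("pics/w10.png",im)
hsv=cv2.cvtColor(im,cv2.COLOR_BGR2HSV);u,v=proj(c,[[.6743,.1425,.097]])[0].astype(int)
g=cv2.inRange(hsv,(110,5,50),(175,60,255)); k=big(g,(u-40,v-40,u+40,v+40)); (a,b),r=cv2.minEnclosingCircle(k.astype(np.float32)); print("jar",a,b,r,ray(c,(a,b),.097))
wood=cv2.inRange(hsv,(3,90,30),(18,255,255)); p=ray(c,cv2.convexHull(big(wood,(u-75,v-95,u+75,min(v+60,240))))[:,0],.012)*1000
s=np.linalg.lstsq(np.c_[2*p,np.ones(len(p))],(p**2).sum(1),rcond=None)[0]; print("round",s[:2],np.sqrt(s[2]+s[:2]@s[:2]))
E
```

```text
jar 322.82257080078125 193.91847229003906 28.65471076965332 [[0.67480373 0.14257454]]
round [674.07873917 143.19340609] 60.81224927554992
```

Request:
{"api": "jog_arm", "payload": {"motion": [-0.88,-0.75,0,0,0,0,-1,-0.88,-0.75,0,0,0,0,-1,-0.88,-0.75,0,0,0,0,-1,-0.88,-0.75,0,0,0,0,-1,-0.88,-0.75,0,0,0,0,-1,-0.88,-0.75,0,0,0,0,-1,-0.88,-0.75,0,0,0,0,-1,-0.88,-0.75,0,0,0,0,-1,-0.88,-0.75,0,0,0,0,-1,0,0,0,0,0,0,-1,0,0,0,0,0,0,-1]}}

```text
time: 41.52
position: [0.3572, 0.4115, 0.2372]
tool_rot: [1.0, 0.0, -0.0, 0.001]
ft_force: [-0.1, -0.4, 0.6]
grip_width: 0.0872
grip_force: 0.0
```

```bash
python3 - <<'E'
from h import *
im=robot.camera("top"); cv2.imwrite("pics/t9.png",im); cv2.imwrite("pics/c9.png",cv2.resize(im[100:300,150:480],None,fx=2.4,fy=2.4,interpolation=cv2.INTER_CUBIC))
E
```

```text
(no output)
```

View pics/c9.png

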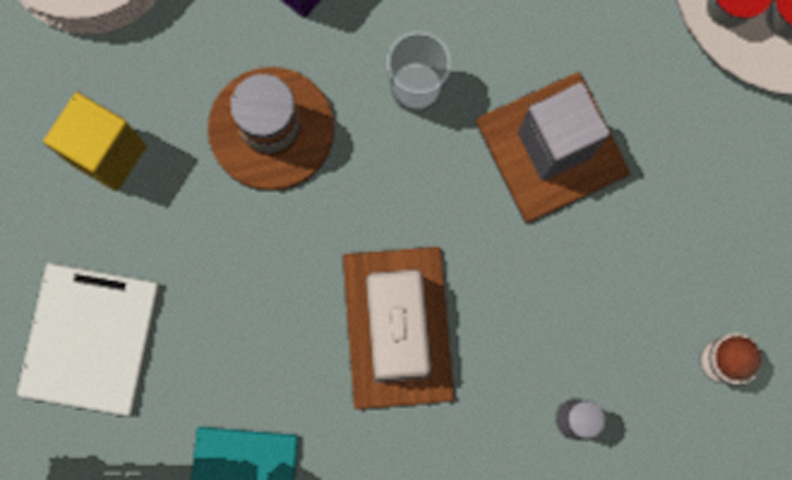

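The top view shows all three standing upright on their own boards and the bystanders unmoved. Final check of the centring with the top camera.

```bash
python3 - <<'E'
from h import *
im=cv2.imread("pics/t9.png"); hsv=cv2.cvtColor(im,cv2.COLOR_BGR2HSV); c=cam("top")
wood=cv2.inRange(hsv,(3,110,40),(18,255,255)); g=cv2.inRange(hsv,(0,0,165),(30,60,255))
print("oblong",rect(ray(c,big(wood,(285,195,345,275)),.012)),"dish",rect(ray(c,big(g,(295,205,335,265)),.068)))
s=cv2.inRange(hsv,(100,3,125),(179,60,255))
print("square",rect(ray(c,big(wood,(345,125,418,196)),.012)),"caddy",rect(ray(c,big(s,(365,130,408,170)),.107)))
print("jar",rect(ray(c,big(s,(240,125,278,162)),.097)),"round 674,143")
E
```

```text
oblong [480.7  15.8 148.4  94.3   5.6] dish [479.7  17.8  92.6  47.    5.8]
square [ 660.9 -133.2  115.3  114.6   25.8] caddy [ 662.2 -133.8   54.1   52.9  -63.3]
jar [674.  143.2  53.8  52.1   1.8] round 674,143
```

All within about 2 mm and 1°.

```bash
python3 -c "
from rig import robot; print(robot.hand_in())"
```

```text
the job is handed in; nothing more can be done
None
```

The job is handed in: the jar, caddy and dish each stand upright on their own boards, within about 2 mm of the middle and 1° of the board edges by the cameras; the jar was parked on the white board on the way, and the egg cup, tumbler and salt shaker were left where they were.

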